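# Swap the two coils of a demountable transformer

### The job

Swap the two square coils of the demountable transformer, so that each stands fully down on the limb where the other one was, and put the yoke back flat and square across both limb tops, its ends in line with the limbs. The yoke bridges the limbs and has to come off first; the empty rubber mat is there for putting parts down. Lower the parts rather than dropping them, let go of everything, and do not disturb the other things on the bench.

Things in the scene. Friction and masses are not known exactly. Their poses are not given: they have to be found in the camera images.
- core: Fixed base of the transformer: a wooden plinth 90 (x) x 180 (y) x 26 mm high, with the two upright iron limbs of a U-core on it. Origin: centre of the plinth's underside, on the bench; z up, y along the row of limbs. The limbs stand at y = +40 mm and y = -40 mm. Their tops, on which the yoke rests, are 90 mm above the bench.
- limb_left: Upright square iron limb on the plinth, fixed, at y = +40 mm of the core: section 22 x 22 mm, 64 mm high, the top 6 mm tapering to 16 x 16 mm. Origin: centre of its foot, on the plinth's top (26 mm above the bench); z up, sides along the core's x and y.
- limb_right: The same as limb_left, at y = -40 mm of the core.
- yoke: Loose plain iron bar, 22 (x) x 102 (y) x 22 mm (z), about 0.4 kg. Origin: centre of its underside. At the start it lies centred across the two limb tops, its y along the core's y, its underside 90 mm above the bench and 8 mm above the coils' tops.
- coil_wide: Loose wide square coil, 0.4 kg: dark plastic body, fine copper winding on its two y sides, 62 x 62 mm, 56 mm high, a square hole 30 x 30 mm right through, top to bottom. Origin: centre of its underside, z up. At the start it sits over one limb (either), underside on the plinth 26 mm above the bench, sides along the core's. Its x sides are flat and free: grip there (62 mm).
- coil_narrow: Loose narrow square coil, about 0.22 kg: the same as coil_wide but 46 x 46 mm outside and wound with thick copper wire; also 56 mm high with a square hole 30 x 30 mm right through. Origin: centre of its underside. At the start it sits over the other limb in the same way. Grip it over its flat x sides (46 mm).
- mat: Flat light grey rubber mat, fixed, 150 (x) x 250 (y) mm, 3 mm thick, empty at the start. Origin: centre of its underside. It lies to the left or the right of the core.
- round_coil: Loose round flat coil, 72 mm in diameter, 34 mm high, standing flat on the bench beyond the work. Not part of the job. Origin: centre of its underside.
- multimeter: Loose handheld meter lying on its back, 170 (x) x 85 (y) x 36 mm, on the bench beyond the work. Not part of the job. Origin: centre of its underside.
- screwdriver: Loose screwdriver lying on the bench to the right of the work, about 200 mm long along its x. Not part of the job. Origin: middle of its length, on the bench; x runs from handle to tip.
Things that resemble listed ones, but are neither listed nor needed, are in the scene too. What is shaped like the coil_narrow but red is not meant. What is shaped like the core but red is not meant.

How it is judged:
By the outcome, as a careful person would: the job done as asked, in the order asked, and still so for the second after the job is handed in, with the robot touching nothing.
It also fails if it takes over 144 s, if anything falls off the work surface, if the arm or the gripper's body presses on something with over 40 N, if the wrist force passes 120 N, or if a joint passes its speed limit or range.

### The arm

A 6-joint arm with a two-finger parallel gripper is mounted at the origin on the work surface. World frame = base frame: x ahead of the robot, y to its left, z up, the work surface at z = 0. Lengths are in m, angles in rad, forces in N, time in s.
With the tool pointing down it reaches from about 0.425 to 0.95 m from the base axis. Payload 3.5 kg.
Tool frame: the origin (TCP) lies between the finger pads; the fingertips stand 22 mm ahead of it and the grasp point (between the pads) lies 3 mm ahead of it (ctrl.nose_length is the z of the fingertips in the tool frame, in m); z points along the fingers, y is the line along which they close (so a half turn about z gives the same grasp; the last joint's range is limited). The gripper opens to 85 mm and grips with 20 to 120 N. Pads are 22 mm wide; open, the fingers measure 114 mm over their backs; the gripper's body (76 mm by 85 mm) begins 54 mm behind the grasp point. The pads swing forward as they close: fully open they stand 13 mm farther back than shut.
Start: joints at [-1.321, 0.286, 1.577, -0, 1.279, -0.15], TCP at [0.263, -0.622, 0.232] pointing down, gripper open.
Joint ranges: [-2.77, 2.77], [-0.9, 2.22], [0.21, 2.48], [-1.53, 4.67], [0.24, 2.81], [-2.84, 2.84]. Speed limits (rad/s): [2.79, 2.79, 3.14, 3.14, 3.14, 3.14].

### API

Orientations are given as a unit quaternion [x, y, z, w].
In Python, from plant import ctrl gives the robot as it stands. The module is installed in compiled form; this text tells all that it offers.
- The arm moves only by the tool send_rows, never from a script. Its argument "rows" is text: rows parted by semicolons, each of 7 numbers parted by spaces: the turn, a rotation vector about the tool's x, y, z in fractions of the full range, 1 being 60 degrees, then the shift along the tool's x, y, z in fractions of the full range, 1 being 750 mm, then the opening, from -1 (shut) to 1 (fully open). A call has 1 to 8 rows; each row is the pose to reach, as a shift and turn from the pose commanded when the call began, along the tool's axes at that moment; what a row does not reach only later rows make up. A row lasts 1/8 s, in which the tool goes at most 62.5 mm and 10.7 degrees, less where a joint would pass 70% of its speed; a pose out of reach is approached as far as the arm can. A call with a gripper value outside its range is refused whole. The fingers move at their own pace and stop on an object; "grip_force" is the grip in N (left out, the last holds). Time passes only in rows, so rows that repeat a pose let the fingers close. It gives the time, the measured TCP pose, the force, the opening and the grip force at its end, in the units of the state.
- ctrl.get_state(): the state, without advancing time (a new reading comes with each control period).
- ctrl.read_camera(name): name is "scene" or "side" or "wrist"; returns a dict with "color" (420x560x3 uint8, red, green, blue), "fx", "fy", "cx", "cy" (pixels), "D" ([k1, k2, p1, p2, k3] as OpenCV has them; the pictures are not rectified), "extrinsics" (4x4, takes a point from world to camera coordinates). Camera axes: x right, y down, z forward; pixel columns grow to the right and rows downward; lengths in m; the calibration is good to about 2 mm. A picture is of the moment at which its call begins. There is no depth.
- ctrl.sign_off(): hands the job in; it is judged then, once.
Trained networks look in a picture, given as the dict that the camera call returned (one of the last four; its "shot" number tells which), for a name from the list of things; names that differ only in an ending like _2 or _b are one class to them, and where a whole thing is asked for, a point or a joint stands for the part that bears it (a point fixed in the world has none). Each returns a list of dicts, best first, with "p" (0 to 1); they miss things now and then, are a little off and sometimes report something else, mostly with a low value. They report only what shows in the picture. A call takes as long as a camera call. They do not tell look-alikes from the thing itself.
- ctrl.look_for(picture, target): "position" ([x, y, z] in m, in the coordinates of the camera as it stood for that picture, good to about 4 mm: the middle of the surface that is visible of it).
The state is a dict: "time": time; "qpos": joint angles; "dq": joint speeds; "joint_efforts": joint torques, N m; "eef_pos": TCP position; "tcp_rot": TCP orientation; "contact_force": force on the tool from outside, world axes, zero at the start; "wrist_torque": the same for the moment, N m; "opening": opening from 0.0 (shut) to 1.0 (fully open); "finger_force": force on a finger pad.
Only numpy, scipy, OpenCV 4.12 (cv2) and the standard library are available. Lean on these libraries where they do the work, as an engineer would, in place of code of your own. Each camera call takes 0.05 s, during which the arm holds its last target. There are 200 camera calls.

## Working session

There is one attempt and no reset: what is moved stays moved. The work goes in short steps, Python scripts to look and compute and a tool call to move; the robot and the scene stay as the last step left them, time stands still between calls to the robot, and variables do not carry over. Pictures are saved under pics/ and viewed, at most 14 in all, crops included, and the job is handed in when it is done.

Besides the shell and the picture viewer there is one more tool, called as name(argument=value, ...), one argument or row to a line, values as JSON. send_rows: Moves the arm, as the interface text tells. Its arguments: {"type":"object","properties":{"rows":{"type":"string"},"grip_force":{"type":"number"}},"required":["rows"]}

```bash
mkdir -p pics; cat > h.py <<'E'
import numpy as np, cv2
from plant import ctrl
from scipy.spatial.transform import Rotation as R
def shot(n,f=None):
    p=ctrl.read_camera(n)
    if f: cv2.imwrite('pics/'+f,p['color'][:,:,::-1])
    return p
def find(p,t,k=3):
    E=np.linalg.inv(p['extrinsics'])
    return [(round(d['p'],2),np.round((E@np.r_[d['position'],1])[:3],4)) for d in ctrl.look_for(p,t)[:k]]
def K(p): return np.array([[p['fx'],0,p['cx']],[0,p['fy'],p['cy']],[0,0,1.]])
def proj(p,X):
    E=p['extrinsics'];return cv2.projectPoints(np.atleast_2d(X).astype(float),cv2.Rodrigues(E[:3,:3])[0],E[:3,3],K(p),np.array(p['D']))[0][:,0]
def ray(p,uv,z):
    "world points of pixels on plane z"
    uv=np.atleast_2d(uv).astype(float)
    d=cv2.undistortPoints(uv[:,None],K(p),np.array(p['D']))[:,0]
    E=np.linalg.inv(p['extrinsics']);d=np.c_[d,np.ones(len(d))]@E[:3,:3].T;c=E[:3,3]
    return c+d*((z-c[2])/d[:,2])[:,None]
E
python3 - <<'E'
from h import *
s=ctrl.get_state();print({k:np.round(v,3) for k,v in s.items()}, ctrl.nose_length)
for c in ['scene','side']:
    p=shot(c,c+'0.png');print(c,np.round(np.linalg.inv(p['extrinsics'])[:3],3).tolist())
    for t in ['core','yoke','coil_wide','coil_narrow','mat','round_coil','multimeter','screwdriver']: print(t,find(p,t))
E
```

```text
{'time': np.float64(0.0), 'qpos': array([-1.321,  0.287,  1.578,  0.   ,  1.279, -0.15 ]), 'dq': array([ 0.003, -0.001, -0.   , -0.   , -0.002,  0.   ]), 'joint_efforts': array([-1.0000e-03, -4.0599e+01, -2.9263e+01, -0.0000e+00,  6.0000e-03,
        0.0000e+00]), 'eef_pos': array([ 0.263, -0.621,  0.23 ]), 'tcp_rot': array([ 0.98 ,  0.199, -0.   , -0.001]), 'contact_force': array([-1.072, -0.018,  0.445]), 'wrist_torque': array([0.044, 0.004, 0.082]), 'finger_force': np.float64(0.0), 'opening': np.float64(1.001)} 0.022
scene [[0.422, 0.586, -0.692, 1.436], [0.906, -0.287, 0.31, -0.53], [-0.016, -0.758, -0.652, 0.952]]
core [(0.92, array([0.5365, 0.1667, 0.0268])), (0.83, array([0.3023, 0.2602, 0.0272]))]
yoke [(0.63, array([0.5129, 0.2062, 0.1111]))]
coil_wide [(0.72, array([0.5238, 0.2428, 0.07  ]))]
coil_narrow [(0.91, array([0.5628, 0.0475, 0.0419])), (0.76, array([0.5308, 0.153 , 0.0588]))]
mat [(0.9, array([ 0.5279, -0.1878,  0.0035]))]
round_coil [(0.8, array([ 0.7231, -0.0157,  0.0275])), (0.38, array([ 0.4173, -0.4889,  0.0187]))]
multimeter [(0.62, array([ 0.7776, -0.2515,  0.0373]))]
screwdriver [(0.91, array([ 0.4151, -0.4858,  0.0176]))]
side [[-0.992, -0.096, 0.084, 0.405], [-0.127, 0.709, -0.693, 0.881], [0.007, -0.698, -0.716, 1.096]]
core [(0.94, array([0.4945, 0.2576, 0.0244])), (0.67, array([0.2941, 0.2939, 0.0222])), (0.3, array([ 0.5174, -0.1699,  0.0039]))]
yoke [(0.77, array([0.504 , 0.2193, 0.113 ]))]
coil_wide [(0.83, array([0.4919, 0.2742, 0.078 ])), (0.26, array([ 0.7208, -0.0067,  0.0269]))]
coil_narrow [(0.79, array([0.5507, 0.072 , 0.0378])), (0.62, array([0.524 , 0.179 , 0.0794]))]
mat [(0.96, array([ 0.5223, -0.17  ,  0.0062]))]
round_coil [(0.82, array([ 0.7171, -0.0031,  0.027 ]))]
multimeter [(0.68, array([0.4919, 0.2754, 0.0787])), (0.55, array([ 0.7694, -0.2276,  0.0369]))]
screwdriver [(0.78, array([ 0.4021, -0.4856,  0.0171]))]
```

View pics/scene0.png

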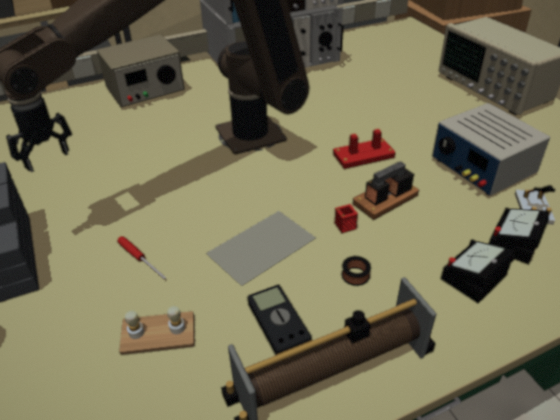

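View pics/side0.png

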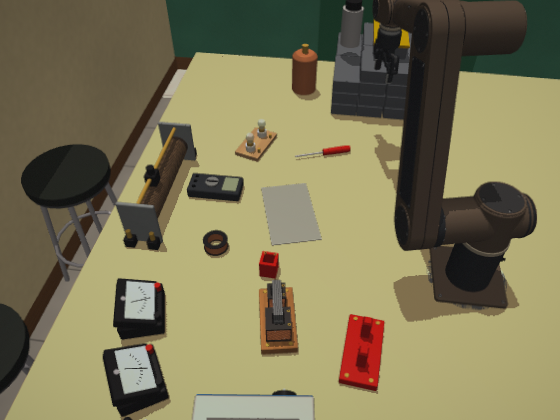

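The scene picture shows the core with the yoke at about (388,190): the wide coil is at the far right and the narrow one nearer the red look-alike coil at (346,218). The red look-alike core is at (364,152) and the mat is at (262,246). The side view agrees: core at (277,320), mat at (290,212). I'll bring the wrist camera over the core.

```bash
cat >> h.py <<'E'
def go(pos,yaw):
    "row numbers from the measured pose to world pos with tool y at yaw deg (tool down)"
    s=ctrl.get_state();T=R.from_quat(s['tcp_rot'])
    y=np.deg2rad(yaw);ty=np.array([np.cos(y),np.sin(y),0]);tz=np.array([0,0,-1.]);G=R.from_matrix(np.c_[np.cross(ty,tz),ty,tz])
    m=T.as_matrix()
    print('turn',np.round((T.inv()*G).as_rotvec(degrees=True),1),'shift',np.round(T.inv().apply(np.array(pos)-s['eef_pos'])*1000,1),
      '| at',np.round(s['eef_pos'],4),'yaw',round(float(np.rad2deg(np.arctan2(m[1,1],m[0,1]))),2),'F',np.round(s['contact_force'],1),'open',round(float(s['opening']),3),'q6',round(float(s['qpos'][5]),2),'t',round(float(s['time']),2))
E
python3 - <<'E'
from h import *
go([.48,-.25,.36],-20); go([.44,.19,.36],0)
p=shot('wrist');E=np.linalg.inv(p['extrinsics']);s=ctrl.get_state();T=R.from_quat(s['tcp_rot']);print(T.inv().apply(E[:3,3]-s['eef_pos']),np.round(T.inv().as_matrix()@E[:3,:3],2),p['fx'])
E
```

```text
turn [ -0.   -0.  -47.1] shift [ 344.8 -257.9 -128.2] | at [ 0.2627 -0.6217  0.2318] yaw -67.09 F [ 0.1 -0.8  0.4] open 0.999 q6 -0.15 t 0.9
turn [ -0.   -0.  -67.1] shift [ 479.2 -678.7 -128.1] | at [ 0.2627 -0.6217  0.2318] yaw -67.09 F [ 0.1 -0.8  0.4] open 0.999 q6 -0.15 t 0.9
[ 8.09053476e-02 -1.06036282e-04 -1.41907733e-01] [[ 0.   -0.95 -0.32]
 [ 1.    0.    0.  ]
 [-0.   -0.32  0.95]] 317.9546633477079
```

The manual's scale: shifts go in shares of 750 mm and turns go in shares of 60 degrees. Converting my numbers, 345 mm / 750 = 0.46, 300 mm / 750 = 0.4, -47 degrees / 60 = -0.7833.

send_rows(
  rows="0 0 -0.1667 0.08 -0.06 -0.04 1;0 0 -0.3333 0.16 -0.12 -0.08 1;0 0 -0.5 0.24 -0.18 -0.12 1;0 0 -0.6667 0.32 -0.24 -0.1467 1;0 0 -0.7833 0.4 -0.3 -0.1707 1;0 0 -0.7833 0.46 -0.344 -0.1707 1;0 0 -0.7833 0.46 -0.344 -0.1707 1;0 0 -0.7833 0.46 -0.344 -0.1707 1",
)

```text
time: 1.95
eef_pos: [0.4816, -0.247, 0.3613]
tcp_rot: [0.818, 0.575, 0.001, 0.001]
contact_force: [-0.5, 0.6, -0.1]
opening: 1.001
finger_force: 0.0
```

```bash
python3 - <<'E'
from h import *
go([.51,.25,.29],0)
E
```

```text
turn [  0.1   0.  -19.8] shift [ 477.2 -142.1   70.8] | at [ 0.4816 -0.247   0.3613] yaw -19.83 F [-0.5  0.6 -0.1] open 1.001 q6 -0.32 t 1.95
```

Scaled: 455 mm / 750 = 0.6067, 400 mm / 750 = 0.5333, -20 degrees / 60 = -0.3333.

send_rows(
  rows="0 0 -0.0833 0.076 -0.0227 0 1;0 0 -0.1667 0.152 -0.0453 0 1;0 0 -0.25 0.2293 -0.068 0 1;0 0 -0.3333 0.3067 -0.0907 0.0133 1;0 0 -0.3333 0.384 -0.1147 0.04 1;0 0 -0.3333 0.46 -0.1373 0.0667 1;0 0 -0.3333 0.5333 -0.1587 0.0933 1;0 0 -0.3333 0.6067 -0.1813 0.0933 1",
)

```text
time: 2.95
eef_pos: [0.5079, 0.225, 0.2872]
tcp_rot: [0.708, 0.706, -0.002, -0.001]
contact_force: [0.6, 0.6, 0.3]
opening: 1.001
finger_force: 0.0
```

Scaled: 15 mm / 750 = 0.02.

send_rows(
  rows="0 0 0 0.02 0 0 1;0 0 0 0.02 0 0 1;0 0 0 0.02 0 0 1",
)

```text
time: 3.32
eef_pos: [0.5091, 0.2377, 0.29]
tcp_rot: [0.708, 0.706, -0.0, 0.0]
contact_force: [0.7, -0.6, 0.5]
opening: 1.0
finger_force: 0.0
```

```bash
python3 - <<'E'
from h import *
go([.51,.25,.29],0)
p=shot('wrist','w1.png')
for t in ['core','yoke','coil_wide','coil_narrow']: print(t,find(p,t))
E
```

```text
turn [ 0.   0.  -0.2] shift [12.3  0.8 -0. ] | at [0.5091 0.2377 0.29  ] yaw -0.2 F [ 0.7 -0.6  0.5] open 1.0 q6 0.26 t 3.33
core [(0.84, array([0.5116, 0.2389, 0.0248])), (0.67, array([0.3   , 0.2824, 0.025 ]))]
yoke []
coil_wide [(0.61, array([0.4952, 0.2606, 0.0814]))]
coil_narrow [(0.71, array([0.5474, 0.0685, 0.0414])), (0.68, array([0.5255, 0.183 , 0.0793]))]
```

View pics/w1.png

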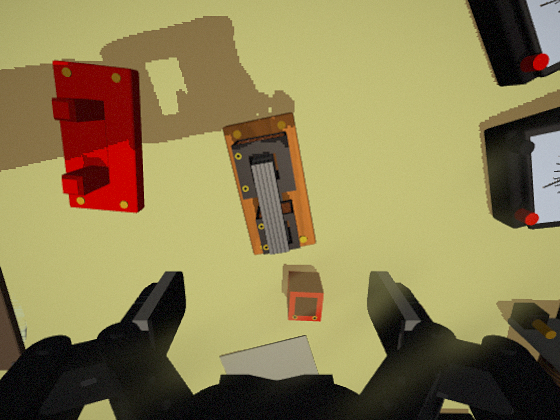

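The wrist view shows the plinth with corners at about (223,128), (292,113), (315,243) and (254,255). The yoke is the grey bar from (262,160) to (275,250), and the red coil is at (305,295). I'll segment to refine the pose.

```bash
python3 - <<'E'
from h import *
p=shot('wrist');c=p['color'];hsv=cv2.cvtColor(c,cv2.COLOR_RGB2HSV)
for q in [(238,180),(300,215),(230,240),(270,210),(278,200),(255,160),(200,250)]: print(q,c[q[1],q[0]],hsv[q[1],q[0]])
# plinth corners rays from eyeballing
C=ray(p,[(223,128),(292,113),(315,243),(254,255)],.026)[:,:2];print(np.round(C,4),C.mean(0),[np.linalg.norm(C[i]-C[i-1]).round(4) for i in range(4)])
v=(C[0]+C[1])-(C[2]+C[3]);print('yaw y',np.degrees(np.arctan2(v[1],v[0])))
cv2.imwrite('pics/w1c.png',cv2.resize(c[95:275,200:340,::-1],None,fx=3.3,fy=3.3,interpolation=cv2.INTER_CUBIC))
E
```

```text
(238, 180) [156  96  47] [ 13 178 156]
(300, 215) [171 103  34] [ 15 204 171]
(230, 240) [195 191 119] [ 28  99 195]
(270, 210) [142 134 126] [ 15  29 142]
(278, 200) [140 132 125] [ 14  27 140]
(255, 160) [38 38 36] [30 13 38]
(200, 250) [193 189 118] [ 28  99 193]
[[0.4432 0.2913]
 [0.5283 0.3088]
 [0.5627 0.1356]
 [0.4772 0.1173]] [0.50285384 0.21324125] [np.float64(0.1773), np.float64(0.0869), np.float64(0.1766), np.float64(0.0874)]
yaw y 101.15116211737895
```

View pics/w1c.png

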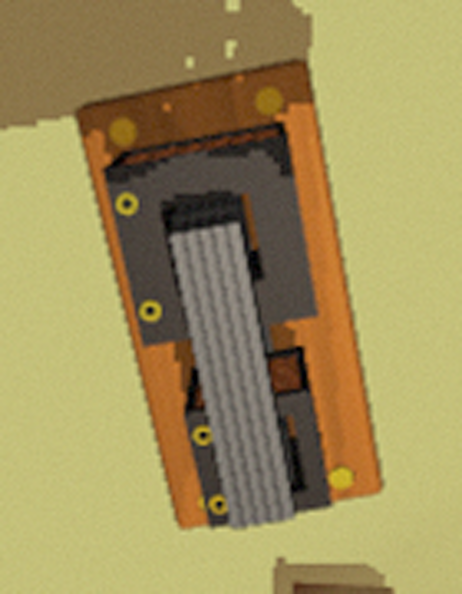

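```bash
python3 - <<'E'
from h import *
p=shot('wrist')
def quad(name,px,z,p):
    C=ray(p,px,z)[:,:2];v=(C[0]+C[1])-(C[2]+C[3]);u=(C[1]+C[2])-(C[0]+C[3])
    print(name,np.round(C.mean(0),4),'yaw-90 from y',np.degrees(np.arctan2(v[1],v[0])).round(2)-90,'yaw x',np.degrees(np.arctan2(u[1],u[0])).round(2),[np.linalg.norm(C[i]-C[i-1]).round(4) for i in range(4)],np.round(C,3).tolist())
z=lambda L:[(200+a/3.3,95+b/3.3) for a,b in L]
quad('plinth',z([(78,108),(307,60),(382,488),(180,527)]),.026,p)
quad('yoke',z([(168,236),(242,222),(295,517),(230,527)]),.112,p)
quad('wide',z([(107,170),(285,125),(317,315),(142,345)]),.082,p)
s=shot('side')
quad('mat',[(305,184),(262,187),(271,243),(320,236)],.003,s)
for c in 'scene','side':
  q=shot(c);X=np.array([.5038,.2135]);print(c,find(q,'mat'),find(q,'core'))
# overlay model on wrist
def model(q,x,y,a,img):
    r=np.radians(a);M=np.array([[np.cos(r),-np.sin(r)],[np.sin(r),np.cos(r)]])
    for hx,hy,z,cy in [(.045,.09,.026,0),(.011,.051,.112,0),(.031,.031,.082,.04),(.023,.023,.082,-.04)]:
        P=np.array([[-hx,cy-hy],[hx,cy-hy],[hx,cy+hy],[-hx,cy+hy]])@M.T+[x,y]
        uv=proj(q,np.c_[P,[z]*4]);cv2.polylines(img,[np.int32(uv*4*8)],True,(0,255,255),1,cv2.LINE_AA,3)
img=cv2.resize(p['color'][:,:,::-1],None,fx=4,fy=4,interpolation=cv2.INTER_CUBIC);model(p,.5032,.2135,11.2,img);cv2.imwrite('pics/ov.png',img[400:1000,760:1360])
E
```

```text
plinth [0.5038 0.2137] yaw-90 from y 11.150000000000006 yaw x 11.56 [np.float64(0.1771), np.float64(0.0872), np.float64(0.1761), np.float64(0.0876)] [[0.444, 0.292], [0.529, 0.309], [0.564, 0.136], [0.478, 0.118]]
yoke [0.5034 0.2121] yaw-90 from y 10.150000000000006 yaw x 10.08 [np.float64(0.1006), np.float64(0.0232), np.float64(0.101), np.float64(0.0222)] [[0.483, 0.26], [0.506, 0.264], [0.523, 0.164], [0.501, 0.161]]
wide [0.4958 0.2521] yaw-90 from y 9.590000000000003 yaw x 11.83 [np.float64(0.0608), np.float64(0.0602), np.float64(0.0648), np.float64(0.0616)] [[0.461, 0.276], [0.52, 0.29], [0.531, 0.226], [0.471, 0.216]]
mat [ 0.5233 -0.1822] yaw-90 from y -163.82999999999998 yaw x 16.03 [np.float64(0.2315), np.float64(0.1421), np.float64(0.2434), np.float64(0.1478)] [[0.487, -0.313], [0.625, -0.279], [0.56, -0.045], [0.42, -0.091]]
scene [(0.66, array([ 0.5275, -0.1867,  0.0063]))] [(0.94, array([0.2982, 0.2616, 0.0259])), (0.78, array([0.5401, 0.1683, 0.0305])), (0.48, array([ 0.7795, -0.2518,  0.0409]))]
side [(0.55, array([ 0.4734, -0.1625,  0.0046]))] [(0.92, array([0.2922, 0.291 , 0.0242])), (0.56, array([0.4926, 0.2548, 0.0214]))]
```

View pics/ov.png

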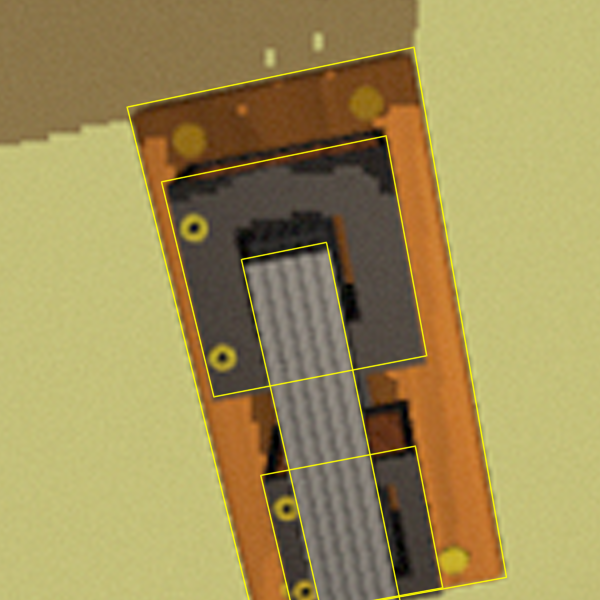

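The overlay fits: core at (0.5032, 0.2135) with yaw 11.2°, wide coil on the +y limb, mat at (0.523, -0.182). Now the yoke.

```bash
python3 - <<'E'
from h import *
go([.5034,.2130,.111],11.2)
E
```

```text
turn [  0.    0.  -11.3] shift [-26.3  -5.3 178.8] | at [0.5087 0.2393 0.2898] yaw -0.09 F [0.1 0.5 0.8] open 0.999 q6 0.26 t 4.03
```

Scaled: 140 mm / 750 = 0.1867, 120 mm / 750 = 0.16, -11.3 degrees / 60 = -0.1883.

send_rows(
  rows="0 0 -0.0833 -0.0173 -0.004 0.0533 1;0 0 -0.1883 -0.0347 -0.0067 0.1067 1;0 0 -0.1883 -0.0347 -0.0067 0.16 1;0 0 -0.1883 -0.0347 -0.0067 0.1867 1;0 0 -0.1883 -0.0347 -0.0067 0.1867 1;0 0 -0.1883 -0.0347 -0.0067 0.1867 1",
)

```text
time: 4.78
eef_pos: [0.5045, 0.2135, 0.1511]
tcp_rot: [0.635, 0.773, 0.001, 0.001]
contact_force: [-0.6, -0.4, -0.1]
opening: 1.007
finger_force: 0.0
```

```bash
python3 - <<'E'
from h import *
go([.5034,.2130,.111],11.2)
E
```

```text
turn [ 0.1 -0.   0. ] shift [-0.3 -1.3 40.1] | at [0.5045 0.2135 0.1511] yaw 11.22 F [-0.6 -0.4 -0.1] open 1.007 q6 0.02 t 4.78
```

Scaled: 40 mm / 750 = 0.0533, 35 mm / 750 = 0.0467.

send_rows(
  rows="0 0 0 0 -0.0013 0.0267 0.6;0 0 0 0 -0.0013 0.0467 0.4;0 0 0 0 -0.0013 0.0533 0;0 0 0 0 -0.0013 0.0533 -0.4;0 0 0 0 -0.0013 0.0533 -0.8;0 0 0 0 -0.0013 0.0533 -1;0 0 0 0 -0.0013 0.0533 -1;0 0 0 0 -0.0013 0.0533 -1",
  grip_force=50,
)

```text
time: 5.78
eef_pos: [0.5032, 0.2132, 0.1105]
tcp_rot: [0.635, 0.773, 0.001, 0.0]
contact_force: [1.0, 0.2, 2.6]
opening: 0.221
finger_force: 49.2
```

send_rows(
  rows="0 0 0 0 0 0 -1;0 0 0 0 0 0 -1;0 0 0 0 0 0 -1;0 0 0 0 0 0 -1",
)

```text
time: 6.28
eef_pos: [0.5032, 0.2132, 0.1104]
tcp_rot: [0.635, 0.773, 0.0, 0.0]
contact_force: [0.6, -0.3, 5.6]
opening: 0.22
finger_force: 49.8
```

```bash
python3 - <<'E'
from h import *
go([.5034,.2130,.111],11.2);print(ctrl.get_state()['finger_force'])
E
```

```text
turn [ 0.1 -0.   0. ] shift [-0.2  0.2 -0.6] | at [0.5032 0.2132 0.1104] yaw 11.21 F [ 0.6 -0.3  5.6] open 0.22 q6 0.02 t 6.28
49.79658463038504
```

The fingertips would sit slightly below the yoke's underside, so I'll regrip 6 mm higher to leave room for setting it down.

Scaled: -6 mm / 750 = -0.008, -3 mm / 750 = -0.004.

send_rows(
  rows="0 0 0 0 0 0 -0.3;0 0 0 0 0 0 -0.3;0 0 0 0 0 -0.004 -0.3;0 0 0 0 0 -0.008 -0.3;0 0 0 0 0 -0.008 -1;0 0 0 0 0 -0.008 -1;0 0 0 0 0 -0.008 -1;0 0 0 0 0 -0.008 -1",
  grip_force=60,
)

```text
time: 7.28
eef_pos: [0.5027, 0.213, 0.1157]
tcp_rot: [0.635, 0.773, -0.0, -0.0]
contact_force: [-0.5, -1.0, 0.2]
opening: -0.003
finger_force: 0.0
```

Scaled: -60 mm / 750 = -0.08, -50 mm / 750 = -0.0667.

send_rows(
  rows="0 0 0 0 0 0 -1;0 0 0 0 0 0 -1;0 0 0 0 0 -0.0067 -1;0 0 0 0 0 -0.02 -1;0 0 0 0 0 -0.04 -1;0 0 0 0 0 -0.0667 -1;0 0 0 0 0 -0.08 -1;0 0 0 0 0 -0.08 -1",
)

```text
time: 8.28
eef_pos: [0.5034, 0.2132, 0.1773]
tcp_rot: [0.635, 0.773, 0.001, 0.001]
contact_force: [-0.5, -0.2, -0.7]
opening: -0.005
finger_force: 0.0
```

```bash
python3 - <<'E'
from h import *
go([.538,-.235,.176],11.2);print(ctrl.get_state()['finger_force'])
p=shot('wrist','w2.png')
E
```

```text
turn [ 0.2 -0.   0. ] shift [-446.4  -53.2    1.2] | at [0.5034 0.2132 0.1773] yaw 11.21 F [-0.5 -0.2 -0.7] open -0.005 q6 0.02 t 8.28
0.0
```

View pics/w2.png

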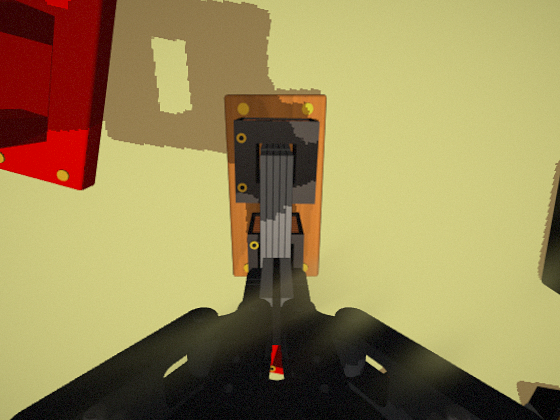

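The fingers shut empty (their tips are at (278,290)) and the yoke still lies on the core from (275,148) to (275,258). I'll check whether it moved.

```bash
cat >> h.py <<'E'
def model(q,img,f,core=(.5032,.2135,11.2),parts=((.045,.09,.026,0),(.011,.051,.112,0),(.011,.051,.090,0),(.031,.031,.082,.04),(.023,.023,.082,-.04))):
    x,y,a=core;r=np.radians(a);M=np.array([[np.cos(r),-np.sin(r)],[np.sin(r),np.cos(r)]])
    for hx,hy,z,cy in parts:
        P=np.array([[-hx,cy-hy],[hx,cy-hy],[hx,cy+hy],[-hx,cy+hy]])@M.T+[x,y]
        cv2.polylines(img,[np.int32(proj(q,np.c_[P,[z]*4])*f*8)],True,(0,255,255),1,cv2.LINE_AA,3)
E
python3 - <<'E'
from h import *
o=[]
p=shot('wrist');i=cv2.resize(p['color'][:,:,::-1],None,fx=3,fy=3,interpolation=cv2.INTER_CUBIC);model(p,i,3);o.append(i[260:860,620:1020])
p=shot('side');i=cv2.resize(p['color'][:,:,::-1],None,fx=6,fy=6,interpolation=cv2.INTER_CUBIC);model(p,i,6);o.append(i[1650:2250,1480:1880])
cv2.imwrite('pics/ov2.png',np.hstack(o))
E
```

```text
(no output)
```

View pics/ov2.png

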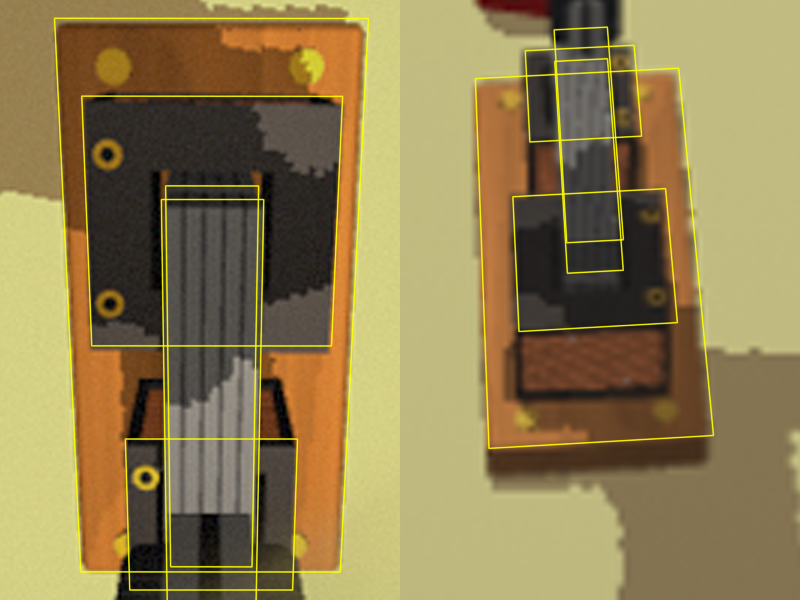

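```bash
python3 - <<'E'
from h import *
s=ctrl.get_state();p=shot('wrist');T=R.from_quat(s['tcp_rot'])
for z in (0,.003,.012,.022,.03):
    print(z,np.round(proj(p,[s['eef_pos']+T.apply([x,0,z]) for x in(-.011,.011)]),1).tolist())
i=cv2.resize(p['color'][220:340,200:360,::-1],None,fx=5,fy=5,interpolation=cv2.INTER_CUBIC);cv2.imwrite('pics/tip.png',i)
E
```

```text
0 [[276.8, 293.1], [276.9, 254.4]]
0.003 [[276.8, 289.8], [276.8, 251.7]]
0.012 [[276.7, 280.8], [276.8, 244.2]]
0.022 [[276.7, 271.7], [276.8, 236.7]]
0.03 [[276.7, 265.0], [276.7, 231.3]]
```

View pics/tip.png

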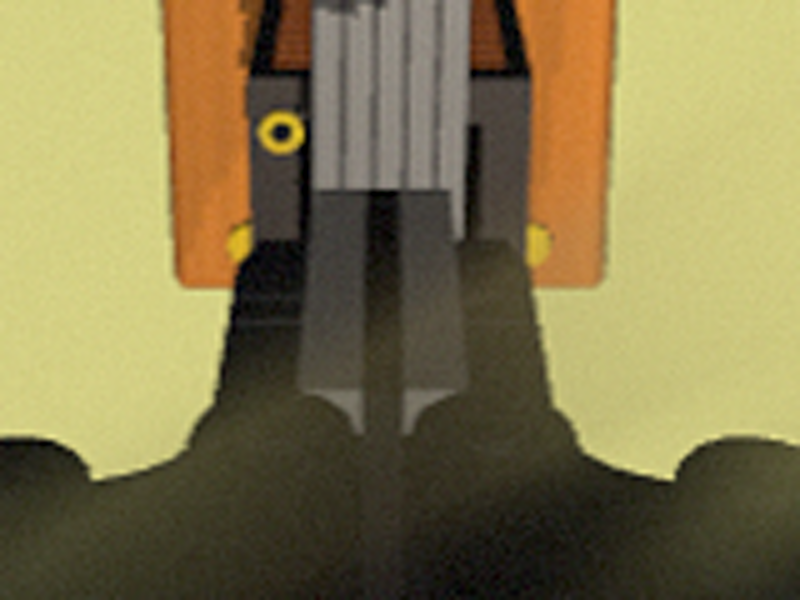

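The yoke is untouched. In the crop the shut tips show at row 258, not the 237 that the stated nose length predicts. Together with the missed grip, this puts the tips about level with the TCP rather than 22 mm ahead. I'll regrip deeper, 4 mm towards the narrow coil so the fingers fall in the gap between the coils, and confirm the depth by force.

```bash
python3 - <<'E'
from h import *
go([.504,.2096,.130],11.2)
E
```

```text
turn [-0.1  0.   0. ] shift [-3.6  1.3 44.9] | at [0.5021 0.2129 0.1749] yaw 11.21 F [-0.5 -0.6  1.2] open -0.002 q6 0.02 t 8.47
```

Scaled: 75 mm / 750 = 0.1, 70 mm / 750 = 0.0933.

send_rows(
  rows="0 0 0 -0.0053 0.0013 0.0067 0;0 0 0 -0.0053 0.0013 0.02 0;0 0 0 -0.0053 0.0013 0.04 0;0 0 0 -0.0053 0.0013 0.06 0;0 0 0 -0.0053 0.0013 0.08 0;0 0 0 -0.0053 0.0013 0.0933 0;0 0 0 -0.0053 0.0013 0.1 0;0 0 0 -0.0053 0.0013 0.1 0",
)

```text
time: 9.48
eef_pos: [0.5044, 0.2093, 0.1006]
tcp_rot: [0.635, 0.773, -0.0, -0.0]
contact_force: [-1.3, -1.0, -0.3]
opening: 0.498
finger_force: 0.0
```

send_rows(
  rows="0 0 0 0 0 0 -1;0 0 0 0 0 0 -1;0 0 0 0 0 0 -1;0 0 0 0 0 0 -1;0 0 0 0 0 0 -1;0 0 0 0 0 0 -1",
  grip_force=60,
)

```text
time: 10.22
eef_pos: [0.5051, 0.2094, 0.1018]
tcp_rot: [0.635, 0.773, 0.001, 0.0]
contact_force: [-1.1, 0.7, 5.6]
opening: 0.235
finger_force: 61.9
```

```bash
python3 - <<'E'
from h import *
go([.504,.2096,.1],11.2)
E
```

```text
turn [0.1 0.  0. ] shift [ 0.4 -1.   1.8] | at [0.5051 0.2094 0.1018] yaw 11.21 F [-1.1  0.7  5.6] open 0.235 q6 0.01 t 10.22
```

send_rows(
  rows="0 0 0 0 0 -0.004 -1;0 0 0 0 0 -0.0107 -1;0 0 0 0 0 -0.02 -1;0 0 0 0 0 -0.0333 -1;0 0 0 0 0 -0.0533 -1;0 0 0 0 0 -0.08 -1;0 0 0 0 0 -0.1 -1;0 0 0 0 0 -0.1 -1",
)

```text
time: 11.22
eef_pos: [0.5057, 0.2096, 0.1781]
tcp_rot: [0.635, 0.773, 0.002, 0.001]
contact_force: [0.4, 0.7, -4.6]
opening: 0.232
finger_force: 60.9
```

```bash
python3 - <<'E'
from h import *
go([.538,-.235,.176],11.2)
p=shot('wrist');i=cv2.resize(p['color'][140:340,200:360,::-1],None,fx=3,fy=3,interpolation=cv2.INTER_CUBIC)
q=shot('side');j=cv2.resize(q['color'][240:360,240:330,::-1],None,fx=5,fy=5,interpolation=cv2.INTER_CUBIC);cv2.imwrite('pics/lift.png',np.hstack([i,j]))
E
```

```text
turn [ 0.2 -0.   0. ] shift [-442.4  -54.7    1.9] | at [0.5057 0.2096 0.1781] yaw 11.21 F [ 0.4  0.7 -4.6] open 0.232 q6 0.01 t 11.22
```

View pics/lift.png

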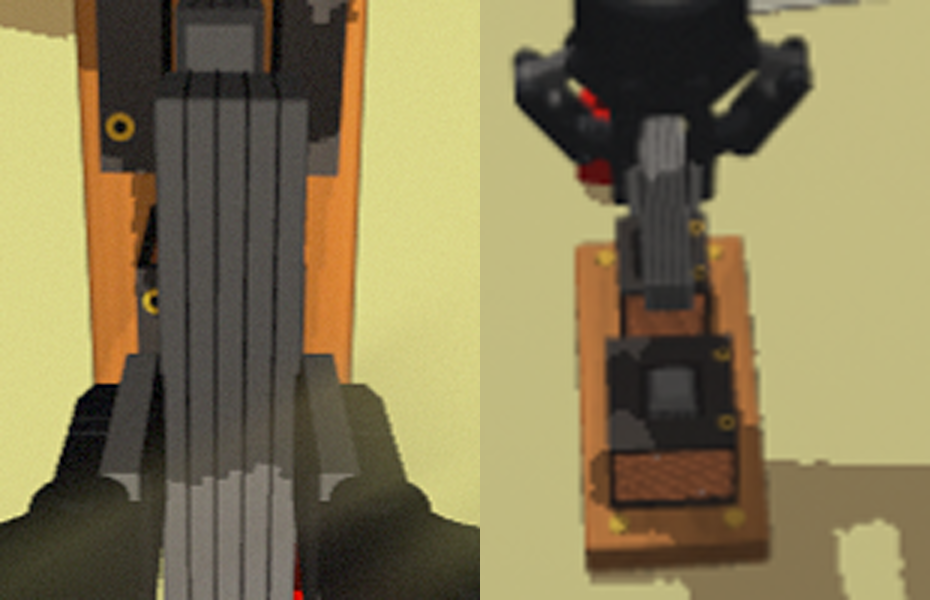

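The yoke is lifted: 4.6 N on the wrist, limb top visible at (222,45) in the crop. Next, the mat.

Scaled: -380 mm / 750 = -0.5067, -330 mm / 750 = -0.44.

send_rows(
  rows="0 0 0 -0.0267 -0.004 0 -1;0 0 0 -0.08 -0.0107 0 -1;0 0 0 -0.1467 -0.0187 0 -1;0 0 0 -0.22 -0.028 0 -1;0 0 0 -0.2933 -0.0373 0 -1;0 0 0 -0.3667 -0.0467 0 -1;0 0 0 -0.44 -0.056 0 -1;0 0 0 -0.5067 -0.064 0 -1",
)

```text
time: 12.32
eef_pos: [0.5305, -0.1745, 0.1746]
tcp_rot: [0.635, 0.773, -0.0, -0.001]
contact_force: [0.5, 1.3, -2.6]
opening: 0.234
finger_force: 60.9
```

Scaled: 140 mm / 750 = 0.1867, 130 mm / 750 = 0.1733.

send_rows(
  rows="0 0 0 -0.0533 -0.0067 0 -1;0 0 0 -0.0827 -0.0093 0.0267 -1;0 0 0 -0.0827 -0.0093 0.0667 -1;0 0 0 -0.0827 -0.0093 0.1067 -1;0 0 0 -0.0827 -0.0093 0.1467 -1;0 0 0 -0.0827 -0.0093 0.1733 -1;0 0 0 -0.0827 -0.0093 0.1867 -1;0 0 0 -0.0827 -0.0093 0.1867 -1",
)

```text
time: 13.32
eef_pos: [0.5362, -0.2348, 0.0353]
tcp_rot: [0.635, 0.773, -0.0, -0.001]
contact_force: [1.0, -0.2, -3.7]
opening: 0.235
finger_force: 60.8
```

```bash
python3 - <<'E'
from h import *
go([.538,-.235,.016],11.2)
E
```

```text
turn [-0. -0.  0.] shift [-0.6  1.7 19.3] | at [ 0.5362 -0.2348  0.0353] yaw 11.21 F [ 1.  -0.2 -3.7] open 0.235 q6 -0.78 t 13.32
```

Scaled: 17 mm / 750 = 0.0227, 15 mm / 750 = 0.02.

send_rows(
  rows="0 0 0 0 0 0.008 -1;0 0 0 0 0 0.0147 -1;0 0 0 0 0 0.02 -1;0 0 0 0 0 0.0227 -1;0 0 0 0 0 0.0227 -1",
)

```text
time: 13.95
eef_pos: [0.5363, -0.2349, 0.0187]
tcp_rot: [0.635, 0.773, -0.0, -0.0]
contact_force: [-0.1, 0.1, -3.6]
opening: 0.234
finger_force: 60.9
```

Scaled: 4 mm / 750 = 0.0053, 3 mm / 750 = 0.004.

send_rows(
  rows="0 0 0 0 0 0.0013 -1;0 0 0 0 0 0.0027 -1;0 0 0 0 0 0.004 -1;0 0 0 0 0 0.0053 -1;0 0 0 0 0 0.0053 -1",
)

```text
time: 14.58
eef_pos: [0.5365, -0.235, 0.0149]
tcp_rot: [0.635, 0.773, 0.0, 0.0]
contact_force: [0.6, 0.3, -2.7]
opening: 0.235
finger_force: 60.9
```

Scaled: 1.5 mm / 750 = 0.002, 1 mm / 750 = 0.0013.

send_rows(
  rows="0 0 0 0 0 0.0007 -1;0 0 0 0 0 0.0013 -1;0 0 0 0 0 0.002 -1;0 0 0 0 0 0.002 -1",
)

```text
time: 15.08
eef_pos: [0.5365, -0.235, 0.0149]
tcp_rot: [0.635, 0.773, -0.0, -0.0]
contact_force: [-4.7, 2.5, 7.4]
opening: 0.236
finger_force: 62.3
```

Contact came at TCP z 0.0149 as expected from tips level with the TCP. Release and rise.

Scaled: -145 mm / 750 = -0.1933, -110 mm / 750 = -0.1467.

send_rows(
  rows="0 0 0 0 0 -0.0013 -0.7;0 0 0 0 0 -0.0013 -0.2;0 0 0 0 0 -0.0013 0;0 0 0 0 0 -0.0013 0;0 0 0 0 0 -0.0267 0;0 0 0 0 0 -0.08 0.5;0 0 0 0 0 -0.1467 1;0 0 0 0 0 -0.1933 1",
)

```text
time: 16.08
eef_pos: [0.5375, -0.2356, 0.1627]
tcp_rot: [0.635, 0.773, 0.0, 0.002]
contact_force: [-0.1, -0.7, -0.6]
opening: 1.001
finger_force: 0.0
```

```bash
python3 - <<'E'
from h import *
go([.511,.1743,.160],11.2)
E
```

```text
turn [0.2 0.2 0. ] shift [407.2  53.7   1.5] | at [ 0.5375 -0.2356  0.1627] yaw 11.21 F [-0.1 -0.7 -0.6] open 1.001 q6 -0.78 t 16.07
```

Scaled: 407 mm / 750 = 0.5427, 375 mm / 750 = 0.5.

send_rows(
  rows="0 0 0 0.0667 0.0093 0 1;0 0 0 0.14 0.0187 0 1;0 0 0 0.2133 0.028 0 1;0 0 0 0.2867 0.0373 0 1;0 0 0 0.36 0.048 0 1;0 0 0 0.4333 0.0573 0 1;0 0 0 0.5 0.0653 0 1;0 0 0 0.5427 0.072 0 1",
)

```text
time: 17.08
eef_pos: [0.5102, 0.1771, 0.16]
tcp_rot: [0.634, 0.773, 0.001, 0.001]
contact_force: [0.7, 0.1, -0.2]
opening: 0.999
finger_force: 0.0
```

Scaled: 20 mm / 750 = 0.0267.

send_rows(
  rows="0 0 0 0 0 0 1;0 0 0 0 0 0.0267 1;0 0 0 0 0 0.0267 1",
)

```text
time: 17.45
eef_pos: [0.5094, 0.1737, 0.1375]
tcp_rot: [0.635, 0.773, -0.001, -0.001]
contact_force: [-0.5, -0.2, 0.2]
opening: 0.998
finger_force: 0.0
```

```bash
python3 - <<'E'
from h import *
go([.511,.1743,.055],11.2)
p=shot('wrist');i=cv2.resize(p['color'][:,:,::-1],None,fx=2,fy=2,interpolation=cv2.INTER_CUBIC)
model(p,i,2,parts=((.045,.09,.026,0),(.031,.031,.082,.04),(.023,.023,.082,-.04),(.008,.008,.09,.04),(.008,.008,.09,-.04)))
cv2.imwrite('pics/n1.png',i[60:660,200:960])
E
```

```text
turn [-0.2  0.  -0. ] shift [ 0.3  1.9 82.5] | at [0.5094 0.1737 0.1375] yaw 11.16 F [-0.5 -0.2  0.2] open 0.998 q6 -0.05 t 17.45
```

View pics/n1.png

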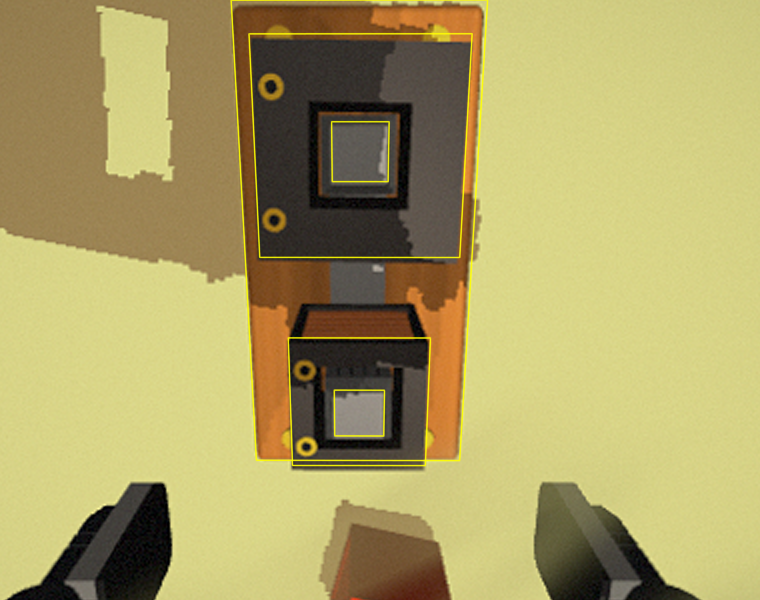

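The overlay matches both coils and both limb tops to about 1 mm (narrow coil at (358,400) in the crop), and the tool is centred over the narrow coil. Descend and grip.

Scaled: 82 mm / 750 = 0.1093, 75 mm / 750 = 0.1.

send_rows(
  rows="0 0 0 0 0.002 0.0267 1;0 0 0 0 0.002 0.0533 1;0 0 0 0 0.002 0.08 1;0 0 0 0 0.002 0.1 1;0 0 0 0 0.002 0.1093 1;0 0 0 0 0.002 0.1093 1;0 0 0 0 0.002 0.1093 1",
)

```text
time: 18.38
eef_pos: [0.5125, 0.1751, 0.0572]
tcp_rot: [0.635, 0.773, 0.001, 0.001]
contact_force: [0.0, -0.3, -0.4]
opening: 1.001
finger_force: 0.0
```

send_rows(
  rows="0 0 0 0 0 0 0.3;0 0 0 0 0 0 0;0 0 0 0 0 0 -0.4;0 0 0 0 0 0 -1;0 0 0 0 0 0 -1;0 0 0 0 0 0 -1;0 0 0 0 0 0 -1;0 0 0 0 0 0 -1",
  grip_force=40,
)

```text
time: 19.38
eef_pos: [0.5122, 0.1752, 0.0569]
tcp_rot: [0.635, 0.773, 0.0, 0.0]
contact_force: [-1.3, -0.2, 5.6]
opening: 0.529
finger_force: 43.7
```

Scaled: -100 mm / 750 = -0.1333, -90 mm / 750 = -0.12.

send_rows(
  rows="0 0 0 0 0 -0.0067 -1;0 0 0 0 0 -0.02 -1;0 0 0 0 0 -0.04 -1;0 0 0 0 0 -0.0667 -1;0 0 0 0 0 -0.0933 -1;0 0 0 0 0 -0.12 -1;0 0 0 0 0 -0.1333 -1;0 0 0 0 0 -0.1333 -1",
)

```text
time: 20.38
eef_pos: [0.5123, 0.1752, 0.1574]
tcp_rot: [0.635, 0.773, 0.001, 0.001]
contact_force: [0.9, 0.0, -3.3]
opening: 0.53
finger_force: 42.8
```

```bash
python3 - <<'E'
from h import *
go([.504,-.115,.157],11.2)
E
```

```text
turn [0.1 0.  0. ] shift [-283.   -64.5    0.3] | at [0.5123 0.1752 0.1574] yaw 11.21 F [ 0.9  0.  -3.3] open 0.53 q6 -0.05 t 20.38
```

Scaled: -283 mm / 750 = -0.3773, -265 mm / 750 = -0.3533.

send_rows(
  rows="0 0 0 -0.04 -0.0093 0 -1;0 0 0 -0.1067 -0.024 0 -1;0 0 0 -0.1733 -0.04 0 -1;0 0 0 -0.24 -0.0547 0 -1;0 0 0 -0.3067 -0.0693 0.0133 -1;0 0 0 -0.3533 -0.08 0.04 -1;0 0 0 -0.3773 -0.0853 0.08 -1;0 0 0 -0.3773 -0.0853 0.12 -1",
)

```text
time: 21.38
eef_pos: [0.5034, -0.1164, 0.0647]
tcp_rot: [0.636, 0.772, -0.0, -0.0]
contact_force: [-0.1, 0.0, -2.2]
opening: 0.526
finger_force: 42.8
```

Scaled: 31 mm / 750 = 0.0413, 30 mm / 750 = 0.04.

send_rows(
  rows="0 0 0 0 0 0.0133 -1;0 0 0 0 0 0.0267 -1;0 0 0 0 0 0.036 -1;0 0 0 0 0 0.0387 -1;0 0 0 0 0 0.04 -1;0 0 0 0 0 0.0413 -1;0 0 0 0 0 0.0413 -1",
)

```text
time: 22.25
eef_pos: [0.5042, -0.115, 0.0356]
tcp_rot: [0.635, 0.773, 0.0, 0.0]
contact_force: [0.4, 0.9, -2.4]
opening: 0.527
finger_force: 42.7
```

Scaled: 2 mm / 750 = 0.0027, 1.5 mm / 750 = 0.002.

send_rows(
  rows="0 0 0 0 0 0.0007 -1;0 0 0 0 0 0.0013 -1;0 0 0 0 0 0.002 -1;0 0 0 0 0 0.0027 -1;0 0 0 0 0 0.0027 -1",
)

```text
time: 22.88
eef_pos: [0.504, -0.115, 0.0339]
tcp_rot: [0.635, 0.773, -0.0, -0.0]
contact_force: [-2.6, 1.1, 4.4]
opening: 0.528
finger_force: 43.5
```

Scaled: -120 mm / 750 = -0.16, -100 mm / 750 = -0.1333.

send_rows(
  rows="0 0 0 0 0 -0.0013 -0.5;0 0 0 0 0 -0.0013 0.3;0 0 0 0 0 -0.0013 0.8;0 0 0 0 0 -0.0013 0.8;0 0 0 0 0 -0.0267 1;0 0 0 0 0 -0.08 1;0 0 0 0 0 -0.1333 1;0 0 0 0 0 -0.16 1",
)

```text
time: 23.88
eef_pos: [0.5052, -0.1155, 0.1562]
tcp_rot: [0.635, 0.773, 0.001, 0.002]
contact_force: [0.1, -0.0, 0.4]
opening: 1.0
finger_force: 0.0
```

```bash
python3 - <<'E'
from h import *
go([.496,.2527,.157],11.2)
E
```

```text
turn [0.2 0.1 0. ] shift [363.   62.5  -1.5] | at [ 0.5052 -0.1155  0.1562] yaw 11.21 F [ 0.1 -0.   0.4] open 1.0 q6 -0.62 t 23.88
```

Scaled: 363 mm / 750 = 0.484, 62.5 mm / 750 = 0.0833.

send_rows(
  rows="0 0 0 0.0667 0.012 0 1;0 0 0 0.1333 0.0227 0 1;0 0 0 0.2 0.0347 0 1;0 0 0 0.2667 0.0453 0 1;0 0 0 0.3333 0.0573 0 1;0 0 0 0.4 0.0693 0 1;0 0 0 0.4533 0.0787 0 1;0 0 0 0.484 0.0833 0 1",
)

```text
time: 24.88
eef_pos: [0.4944, 0.2553, 0.1533]
tcp_rot: [0.634, 0.773, 0.0, 0.0]
contact_force: [-1.2, -0.2, 0.5]
opening: 0.999
finger_force: 0.0
```

Scaled: 20 mm / 750 = 0.0267, 10 mm / 750 = 0.0133.

send_rows(
  rows="0 0 0 0 0 0.0133 1;0 0 0 0 0 0.0267 1;0 0 0 0 0 0.0267 1",
)

```text
time: 25.25
eef_pos: [0.4938, 0.252, 0.1315]
tcp_rot: [0.635, 0.772, -0.002, -0.001]
contact_force: [-0.1, -0.4, 0.7]
opening: 1.001
finger_force: 0.0
```

```bash
python3 - <<'E'
from h import *
go([.496,.2527,.057],11.2)
E
```

```text
turn [-0.2  0.  -0.1] shift [ 0.3  2.6 74.5] | at [0.4938 0.252  0.1315] yaw 11.13 F [-0.1 -0.4  0.7] open 1.001 q6 0.09 t 25.25
```

Scaled: 74 mm / 750 = 0.0987, 1.5 mm / 750 = 0.002.

send_rows(
  rows="0 0 0 0 0.002 0.02 1;0 0 0 0 0.002 0.04 1;0 0 0 0 0.002 0.0667 1;0 0 0 0 0.002 0.0867 1;0 0 0 0 0.002 0.0973 1;0 0 0 0 0.002 0.0987 1;0 0 0 0 0.002 0.0987 1",
)

```text
time: 26.12
eef_pos: [0.4967, 0.2537, 0.0598]
tcp_rot: [0.635, 0.773, 0.0, 0.0]
contact_force: [0.2, -0.2, -1.0]
opening: 1.0
finger_force: 0.0
```

send_rows(
  rows="0 0 0 0 0 0 0.6;0 0 0 0 0 0 0.4;0 0 0 0 0 0 0.2;0 0 0 0 0 0 -0.5;0 0 0 0 0 0 -1;0 0 0 0 0 0 -1;0 0 0 0 0 0 -1;0 0 0 0 0 0 -1",
  grip_force=50,
)

```text
time: 27.12
eef_pos: [0.4969, 0.2538, 0.0604]
tcp_rot: [0.635, 0.773, 0.001, 0.0]
contact_force: [-0.4, -1.0, 5.1]
opening: 0.71
finger_force: 56.0
```

Scaled: -85 mm / 750 = -0.1133, -70 mm / 750 = -0.0933.

send_rows(
  rows="0 0 0 0 0 -0.0067 -1;0 0 0 0 0 -0.02 -1;0 0 0 0 0 -0.04 -1;0 0 0 0 0 -0.0667 -1;0 0 0 0 0 -0.0933 -1;0 0 0 0 0 -0.1133 -1;0 0 0 0 0 -0.1133 -1",
)

```text
time: 28.0
eef_pos: [0.4973, 0.2539, 0.1463]
tcp_rot: [0.635, 0.773, 0.002, 0.001]
contact_force: [-0.9, -0.3, -4.2]
opening: 0.705
finger_force: 55.1
```

Scaled: -80 mm / 750 = -0.1067, -65 mm / 750 = -0.0867.

send_rows(
  rows="0 0 0 -0.02 0 0 -1;0 0 0 -0.0533 0 0 -1;0 0 0 -0.0867 0 0 -1;0 0 0 -0.1067 0 0 -1;0 0 0 -0.1067 0 0 -1;0 0 0 -0.1067 0 0 -1",
)

```text
time: 28.75
eef_pos: [0.5115, 0.1753, 0.144]
tcp_rot: [0.635, 0.773, -0.0, -0.0]
contact_force: [-0.3, -0.2, -4.2]
opening: 0.713
finger_force: 55.0
```

```bash
python3 - <<'E'
from h import *
go([.5124,.1753,.0604],11.2)
E
```

```text
turn [-0. -0.  0.] shift [-0.2  0.9 83.6] | at [0.5115 0.1753 0.144 ] yaw 11.2 F [-0.3 -0.2 -4.2] open 0.713 q6 -0.05 t 28.75
```

Lower the wide coil onto the right limb.

Scaled: 78 mm / 750 = 0.104, 70 mm / 750 = 0.0933.

send_rows(
  rows="0 0 0 0 0.0007 0.0133 -1;0 0 0 0 0.0007 0.0267 -1;0 0 0 0 0.0007 0.04 -1;0 0 0 0 0.0007 0.0533 -1;0 0 0 0 0.0007 0.0667 -1;0 0 0 0 0.0007 0.08 -1;0 0 0 0 0.0007 0.0933 -1;0 0 0 0 0.0007 0.104 -1",
)

```text
time: 29.75
eef_pos: [0.5121, 0.1751, 0.0656]
tcp_rot: [0.635, 0.773, -0.0, -0.0]
contact_force: [-0.9, 0.8, -3.8]
opening: 0.712
finger_force: 55.0
```

send_rows(
  rows="0 0 0 0 0 0.0027 -1;0 0 0 0 0 0.004 -1;0 0 0 0 0 0.0053 -1;0 0 0 0 0 0.0067 -1;0 0 0 0 0 0.0067 -1",
)

```text
time: 30.38
eef_pos: [0.5123, 0.1752, 0.0614]
tcp_rot: [0.635, 0.773, 0.0, 0.0]
contact_force: [-0.6, -0.6, -2.8]
opening: 0.711
finger_force: 55.0
```

Scaled: 2 mm / 750 = 0.0027, 1.5 mm / 750 = 0.002.

send_rows(
  rows="0 0 0 0 0 0.0007 -1;0 0 0 0 0 0.0013 -1;0 0 0 0 0 0.002 -1;0 0 0 0 0 0.0027 -1;0 0 0 0 0 0.0027 -1",
)

```text
time: 31.0
eef_pos: [0.5124, 0.1752, 0.0604]
tcp_rot: [0.635, 0.773, -0.0, -0.0]
contact_force: [-3.4, -1.3, 4.5]
opening: 0.709
finger_force: 56.0
```

Seated at the expected height. Release, then the narrow coil from the mat.

Scaled: -95 mm / 750 = -0.1267, -80 mm / 750 = -0.1067.

send_rows(
  rows="0 0 0 0 0 -0.0013 -0.2;0 0 0 0 0 -0.0013 0.6;0 0 0 0 0 -0.0013 1;0 0 0 0 0 -0.0013 1;0 0 0 0 0 -0.0267 1;0 0 0 0 0 -0.0667 1;0 0 0 0 0 -0.1067 1;0 0 0 0 0 -0.1267 1",
)

```text
time: 32.0
eef_pos: [0.5137, 0.1754, 0.1577]
tcp_rot: [0.635, 0.773, 0.002, 0.002]
contact_force: [0.4, 0.9, -0.4]
opening: 0.998
finger_force: 0.0
```

```bash
python3 - <<'E'
from h import *
go([.504,-.115,.157],11.2)
E
```

```text
turn [0.3 0.  0. ] shift [-283.   -65.9    0.5] | at [0.5137 0.1754 0.1577] yaw 11.21 F [ 0.4  0.9 -0.4] open 0.998 q6 -0.05 t 32.0
```

Scaled: -283 mm / 750 = -0.3773, -245 mm / 750 = -0.3267.

send_rows(
  rows="0 0 0 -0.06 -0.0133 0 1;0 0 0 -0.1267 -0.0293 0 1;0 0 0 -0.1933 -0.044 0 1;0 0 0 -0.26 -0.06 0 1;0 0 0 -0.3267 -0.0747 0 1;0 0 0 -0.3773 -0.0867 0.0133 1;0 0 0 -0.3773 -0.0867 0.04 1;0 0 0 -0.3773 -0.0867 0.04 1",
)

```text
time: 33.0
eef_pos: [0.502, -0.115, 0.1228]
tcp_rot: [0.635, 0.772, -0.001, -0.002]
contact_force: [-0.2, 0.5, -0.8]
opening: 1.0
finger_force: 0.0
```

```bash
python3 - <<'E'
from h import *
go([.504,-.115,.036],11.2)
p=shot('wrist');i=cv2.resize(p['color'][:,:,::-1],(700,525));cv2.imwrite('pics/m1.png',i)
E
```

```text
turn [-0.2 -0.1 -0.1] shift [-0.6  2.2 86.8] | at [ 0.502  -0.115   0.1228] yaw 11.14 F [-0.2  0.5 -0.8] open 1.0 q6 -0.62 t 33.0
```

View pics/m1.png

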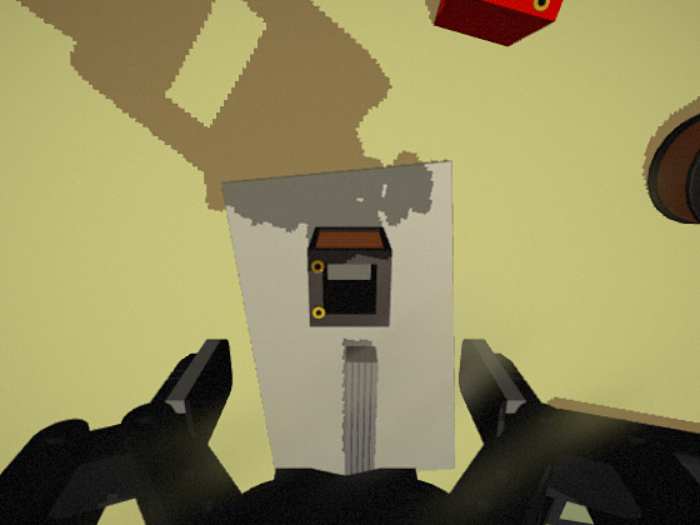

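The mat view shows the narrow coil upright at (350,285), the yoke flat at (360,410), and the fingers straddling symmetrically. Descend and grip.

Scaled: 87 mm / 750 = 0.116, 86 mm / 750 = 0.1147.

send_rows(
  rows="0 0 0 0 0.002 0.0267 1;0 0 0 0 0.002 0.0533 1;0 0 0 0 0.002 0.08 1;0 0 0 0 0.002 0.104 1;0 0 0 0 0.002 0.1147 1;0 0 0 0 0.002 0.116 1;0 0 0 0 0.002 0.116 1",
)

```text
time: 33.92
eef_pos: [0.5055, -0.115, 0.038]
tcp_rot: [0.635, 0.773, 0.0, 0.001]
contact_force: [0.4, 0.3, -0.6]
opening: 1.001
finger_force: 0.0
```

send_rows(
  rows="0 0 0 0 0 0 0.3;0 0 0 0 0 0 0;0 0 0 0 0 0 -0.4;0 0 0 0 0 0 -1;0 0 0 0 0 0 -1;0 0 0 0 0 0 -1;0 0 0 0 0 0 -1;0 0 0 0 0 0 -1",
  grip_force=40,
)

```text
time: 34.92
eef_pos: [0.5054, -0.115, 0.0379]
tcp_rot: [0.635, 0.773, 0.0, 0.0]
contact_force: [-0.2, -0.4, 4.8]
opening: 0.528
finger_force: 43.7
```

Scaled: -120 mm / 750 = -0.16, -100 mm / 750 = -0.1333.

send_rows(
  rows="0 0 0 0 0 -0.0067 -1;0 0 0 0 0 -0.0267 -1;0 0 0 0 0 -0.06 -1;0 0 0 0 0 -0.1 -1;0 0 0 0 0 -0.1333 -1;0 0 0 0 0 -0.16 -1;0 0 0 0 0 -0.16 -1",
)

```text
time: 35.8
eef_pos: [0.506, -0.1152, 0.1595]
tcp_rot: [0.635, 0.773, 0.001, 0.002]
contact_force: [0.6, 0.3, -1.6]
opening: 0.532
finger_force: 42.8
```

```bash
python3 - <<'E'
from h import *
go([.4968,.2537,.157],11.2)
E
```

```text
turn [0.2 0.1 0. ] shift [363.6  62.7   1.8] | at [ 0.506  -0.1152  0.1595] yaw 11.21 F [ 0.6  0.3 -1.6] open 0.532 q6 -0.62 t 35.8
```

Scaled: 363 mm / 750 = 0.484, 335 mm / 750 = 0.4467.

send_rows(
  rows="0 0 0 0.0533 0.0093 0 -1;0 0 0 0.12 0.02 0 -1;0 0 0 0.1867 0.032 0 -1;0 0 0 0.2533 0.044 0 -1;0 0 0 0.32 0.0547 0 -1;0 0 0 0.3867 0.0667 0 -1;0 0 0 0.4467 0.0773 0 -1;0 0 0 0.484 0.0833 0 -1",
)

```text
time: 36.8
eef_pos: [0.4944, 0.2553, 0.1557]
tcp_rot: [0.634, 0.773, -0.001, -0.001]
contact_force: [-0.1, -0.9, -3.3]
opening: 0.53
finger_force: 42.7
```

Scaled: 8 mm / 750 = 0.0107, 3 mm / 750 = 0.004.

send_rows(
  rows="0 0 0 0 0 0.004 -1;0 0 0 0 0 0.0107 -1;0 0 0 0 0 0.0107 -1;0 0 0 0 0 0.0107 -1",
)

```text
time: 37.3
eef_pos: [0.4958, 0.2526, 0.1491]
tcp_rot: [0.635, 0.772, -0.0, -0.0]
contact_force: [1.0, -0.7, -2.4]
opening: 0.525
finger_force: 42.7
```

```bash
python3 - <<'E'
from h import *
go([.4968,.2537,.061],11.2)
E
```

```text
turn [-0.   0.  -0.1] shift [ 0.9  1.2 88.1] | at [0.4958 0.2526 0.1491] yaw 11.13 F [ 1.  -0.7 -2.4] open 0.525 q6 0.09 t 37.3
```

Scaled: 84 mm / 750 = 0.112, 78 mm / 750 = 0.104.

send_rows(
  rows="0 0 0 0.0011 0.0013 0.0107 -1;0 0 0 0.0011 0.0013 0.0267 -1;0 0 0 0.0011 0.0013 0.0427 -1;0 0 0 0.0011 0.0013 0.0587 -1;0 0 0 0.0011 0.0013 0.0747 -1;0 0 0 0.0011 0.0013 0.0907 -1;0 0 0 0.0011 0.0013 0.104 -1;0 0 0 0.0011 0.0013 0.112 -1",
)

```text
time: 38.3
eef_pos: [0.4963, 0.2544, 0.0645]
tcp_rot: [0.635, 0.773, -0.0, -0.0]
contact_force: [0.6, 0.5, -1.5]
opening: 0.526
finger_force: 42.7
```

Scaled: 4 mm / 750 = 0.0053, 3 mm / 750 = 0.004.

send_rows(
  rows="0 0 0 0 0 0.0013 -1;0 0 0 0 0 0.0027 -1;0 0 0 0 0 0.004 -1;0 0 0 0 0 0.0053 -1;0 0 0 0 0 0.0053 -1",
)

```text
time: 38.92
eef_pos: [0.4966, 0.2544, 0.0614]
tcp_rot: [0.635, 0.773, 0.0, 0.0]
contact_force: [0.3, 0.0, -1.5]
opening: 0.531
finger_force: 42.7
```

send_rows(
  rows="0 0 0 0 0 0.0007 -1;0 0 0 0 0 0.0013 -1;0 0 0 0 0 0.002 -1;0 0 0 0 0 0.002 -1",
)

```text
time: 39.42
eef_pos: [0.4967, 0.2545, 0.061]
tcp_rot: [0.635, 0.773, -0.0, -0.0]
contact_force: [-2.5, -1.4, 5.2]
opening: 0.526
finger_force: 43.7
```

Scaled: -100 mm / 750 = -0.1333, -80 mm / 750 = -0.1067.

send_rows(
  rows="0 0 0 0 0 -0.0007 -0.2;0 0 0 0 0 -0.0007 0.4;0 0 0 0 0 -0.0007 0.8;0 0 0 0 0 -0.0007 1;0 0 0 0 0 -0.0267 1;0 0 0 0 0 -0.0667 1;0 0 0 0 0 -0.1067 1;0 0 0 0 0 -0.1333 1",
)

```text
time: 40.42
eef_pos: [0.4976, 0.2548, 0.1633]
tcp_rot: [0.635, 0.773, 0.002, 0.001]
contact_force: [0.1, -0.6, 0.1]
opening: 1.004
finger_force: 0.0
```

```bash
python3 - <<'E'
from h import *
go([.5365,-.235,.16],11.2)
E
```

```text
turn [ 0.2 -0.   0. ] shift [-488.   -57.1    2.8] | at [0.4976 0.2548 0.1633] yaw 11.21 F [ 0.1 -0.6  0.1] open 1.004 q6 0.1 t 40.42
```

Scaled: -435 mm / 750 = -0.58, -380 mm / 750 = -0.5067.

send_rows(
  rows="0 0 0 -0.0667 -0.008 0 1;0 0 0 -0.14 -0.016 0 1;0 0 0 -0.2133 -0.0253 0 1;0 0 0 -0.2867 -0.0333 0 1;0 0 0 -0.36 -0.0427 0 1;0 0 0 -0.4333 -0.0507 0 0.5;0 0 0 -0.5067 -0.06 0 0;0 0 0 -0.58 -0.068 0 0",
)

```text
time: 41.42
eef_pos: [0.5314, -0.1843, 0.1617]
tcp_rot: [0.635, 0.773, 0.0, 0.001]
contact_force: [0.3, 0.5, 0.7]
opening: 0.5
finger_force: 0.0
```

Scaled: 115 mm / 750 = 0.1533, 100 mm / 750 = 0.1333.

send_rows(
  rows="0 0 0 -0.0533 -0.0053 0.0133 0;0 0 0 -0.0707 -0.008 0.0533 0;0 0 0 -0.0707 -0.008 0.0933 0;0 0 0 -0.0707 -0.008 0.1333 0;0 0 0 -0.0707 -0.008 0.1533 0;0 0 0 -0.0707 -0.008 0.1533 0;0 0 0 -0.0707 -0.008 0.1533 0",
)

```text
time: 42.3
eef_pos: [0.5366, -0.2359, 0.0465]
tcp_rot: [0.635, 0.773, 0.0, 0.001]
contact_force: [1.2, -0.0, 0.2]
opening: 0.502
finger_force: 0.0
```

```bash
python3 - <<'E'
from h import *
go([.5365,-.235,.0155],11.2)
E
```

```text
turn [0.1 0.1 0. ] shift [ 1.  0. 31.] | at [ 0.5366 -0.2359  0.0465] yaw 11.22 F [ 1.2 -0.   0.2] open 0.502 q6 -0.78 t 42.3
```

Scaled: 31 mm / 750 = 0.0413, 28 mm / 750 = 0.0373.

send_rows(
  rows="0 0 0 0.0013 0 0.0133 0;0 0 0 0.0013 0 0.0267 0;0 0 0 0.0013 0 0.0373 0;0 0 0 0.0013 0 0.0413 0;0 0 0 0.0013 0 0.0413 0",
)

```text
time: 42.92
eef_pos: [0.5351, -0.2342, 0.0134]
tcp_rot: [0.635, 0.773, -0.0, -0.0]
contact_force: [0.2, 0.3, 0.3]
opening: 0.499
finger_force: 0.0
```

send_rows(
  rows="0 0 0 0 0 0 -0.5;0 0 0 0 0 0 -1;0 0 0 0 0 0 -1;0 0 0 0 0 0 -1;0 0 0 0 0 0 -1;0 0 0 0 0 0 -1;0 0 0 0 0 0 -1",
  grip_force=60,
)

```text
time: 43.8
eef_pos: [0.5358, -0.2346, 0.0145]
tcp_rot: [0.635, 0.773, 0.0, 0.001]
contact_force: [0.1, 0.5, 5.8]
opening: 0.234
finger_force: 60.9
```

Scaled: -160 mm / 750 = -0.2133, -140 mm / 750 = -0.1867.

send_rows(
  rows="0 0 0 0 0 -0.0067 -1;0 0 0 0 0 -0.0267 -1;0 0 0 0 0 -0.0667 -1;0 0 0 0 0 -0.1067 -1;0 0 0 0 0 -0.1467 -1;0 0 0 0 0 -0.1867 -1;0 0 0 0 0 -0.2133 -1;0 0 0 0 0 -0.2133 -1",
)

```text
time: 44.8
eef_pos: [0.5361, -0.2349, 0.1757]
tcp_rot: [0.635, 0.773, 0.0, 0.002]
contact_force: [0.1, -0.7, -4.0]
opening: 0.238
finger_force: 59.9
```

```bash
python3 - <<'E'
from h import *
go([.5051,.2094,.176],11.2)
E
```

```text
turn [0.2 0.2 0. ] shift [441.8  56.   -1.3] | at [ 0.5361 -0.2349  0.1757] yaw 11.21 F [ 0.1 -0.7 -4. ] open 0.238 q6 -0.78 t 44.8
```

Scaled: 415 mm / 750 = 0.5533, 370 mm / 750 = 0.4933.

send_rows(
  rows="0 0 0 0.0533 0.0067 0 -1;0 0 0 0.1267 0.016 0 -1;0 0 0 0.2 0.0253 0 -1;0 0 0 0.2733 0.0347 0 -1;0 0 0 0.3467 0.044 0 -1;0 0 0 0.42 0.0533 0 -1;0 0 0 0.4933 0.0627 0 -1;0 0 0 0.5533 0.0707 0 -1",
)

```text
time: 45.8
eef_pos: [0.5049, 0.1849, 0.1718]
tcp_rot: [0.634, 0.773, -0.001, -0.001]
contact_force: [0.9, -0.5, -3.8]
opening: 0.238
finger_force: 59.9
```

Scaled: 60 mm / 750 = 0.08, 50 mm / 750 = 0.0667.

send_rows(
  rows="0 0 0 0.0267 0.0027 0 -1;0 0 0 0.036 0.004 0.0133 -1;0 0 0 0.036 0.004 0.04 -1;0 0 0 0.036 0.004 0.0667 -1;0 0 0 0.036 0.004 0.08 -1;0 0 0 0.036 0.004 0.08 -1;0 0 0 0.036 0.004 0.08 -1",
)

```text
time: 46.68
eef_pos: [0.5049, 0.2099, 0.1144]
tcp_rot: [0.635, 0.773, 0.0, 0.0]
contact_force: [0.6, 0.7, -3.3]
opening: 0.236
finger_force: 59.8
```

```bash
python3 - <<'E'
from h import *
go([.5050,.2098,.1015],11.2)
E
```

```text
turn [ 0.1  0.  -0. ] shift [-0.1  0.1 12.9] | at [0.5049 0.2099 0.1144] yaw 11.18 F [ 0.6  0.7 -3.3] open 0.236 q6 0.01 t 46.67
```

Scaled: 12 mm / 750 = 0.016, 11 mm / 750 = 0.0147.

send_rows(
  rows="0 0 0 0 0 0.0053 -1;0 0 0 0 0 0.0107 -1;0 0 0 0 0 0.0133 -1;0 0 0 0 0 0.0147 -1;0 0 0 0 0 0.016 -1;0 0 0 0 0 0.016 -1",
)

```text
time: 47.42
eef_pos: [0.5043, 0.2101, 0.1018]
tcp_rot: [0.635, 0.773, 0.0, 0.0]
contact_force: [-0.1, 0.9, -4.6]
opening: 0.239
finger_force: 59.8
```

Scaled: 1.5 mm / 750 = 0.002, 1 mm / 750 = 0.0013.

send_rows(
  rows="0 0 0 0 0 0.0007 -1;0 0 0 0 0 0.0013 -1;0 0 0 0 0 0.002 -1;0 0 0 0 0 0.002 -1",
)

```text
time: 47.92
eef_pos: [0.5045, 0.2102, 0.1015]
tcp_rot: [0.635, 0.773, -0.0, 0.0]
contact_force: [-4.0, -1.7, 5.3]
opening: 0.238
finger_force: 61.0
```

Scaled: -110 mm / 750 = -0.1467, -80 mm / 750 = -0.1067.

send_rows(
  rows="0 0 0 0 0 -0.0007 -0.7;0 0 0 0 0 -0.0007 -0.3;0 0 0 0 0 -0.0007 0;0 0 0 0 0 -0.0007 0;0 0 0 0 0 -0.02 0;0 0 0 0 0 -0.06 0;0 0 0 0.0333 0 -0.1067 0;0 0 0 0.06 0 -0.1467 0.5",
)

```text
time: 48.92
eef_pos: [0.496, 0.2549, 0.2131]
tcp_rot: [0.635, 0.773, 0.001, 0.001]
contact_force: [-0.3, 0.3, -0.1]
opening: 0.701
finger_force: 0.0
```

Scaled: -20 mm / 750 = -0.0267.

send_rows(
  rows="0 0 0 0 0 -0.0267 1;0 0 0 0 0 -0.0267 1;0 0 0 0 0 -0.0267 1",
)

```text
time: 49.3
eef_pos: [0.4951, 0.2534, 0.229]
tcp_rot: [0.635, 0.773, -0.001, -0.001]
contact_force: [0.6, 0.4, -0.5]
opening: 1.0
finger_force: 0.0
```

```bash
python3 - <<'E'
from h import *
go([.5050,.2098,.1015],11.2)
P=((.045,.09,.026,0),(.011,.051,.112,0),(.023,.023,.082,.04),(.031,.031,.082,-.04))
p=shot('wrist');i=cv2.resize(p['color'][:,:,::-1],None,fx=4,fy=4,interpolation=cv2.INTER_CUBIC);j=i.copy();model(p,i,4,parts=P)
c=proj(p,[[.5032,.2135,.06]])[0]*4;x,y=int(c[0]),int(c[1]);cut=lambda a:a[y-300:y+300,x-200:x+200]
cv2.imwrite('pics/fin.png',np.hstack([cut(j),cut(i)]))
E
```

```text
turn [-0.1  0.  -0. ] shift [-44.6   1.6 127.5] | at [0.4951 0.2534 0.229 ] yaw 11.16 F [ 0.6  0.4 -0.5] open 1.0 q6 0.1 t 49.3
```

View pics/fin.png

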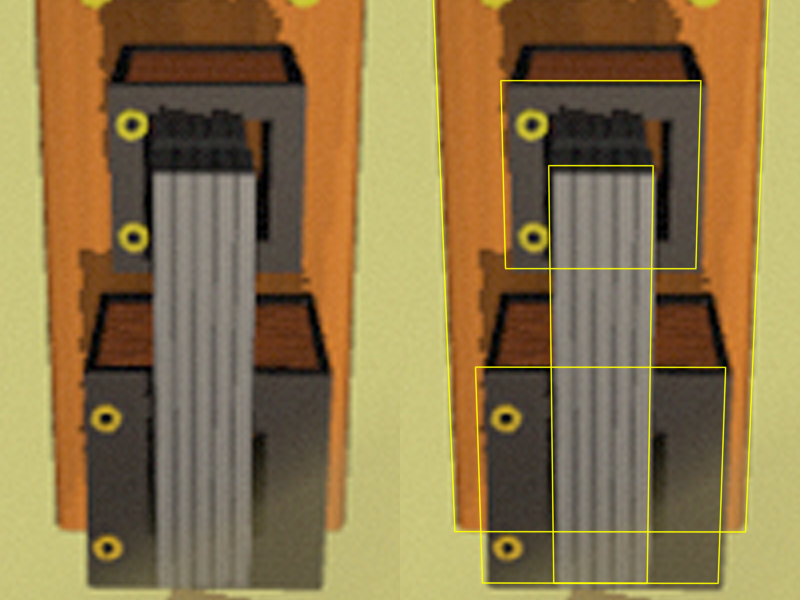

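The final view shows the narrow coil on the left limb (crop (205,180)) and the wide coil on the right limb (crop (207,480)), both at tops-level. The yoke lies square across them within about 1 mm of the model, and the gripper is clear.

```bash
python3 -c "
from plant import ctrl
print(ctrl.sign_off())"
```

```text
the job is handed in; nothing more can be done
None
```

The two coils are swapped and seated fully down, the yoke is back flat and square across both limb tops within about 1 mm of the model, nothing else on the bench was touched, and the job was handed in at about 49 s of the 144 s allowed.

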